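# Tilt-test brake pads and sort the grippy from the glazed

## Task

Tilt-test the four brake pads lying on the hinged plate: raise the plate by its handle right up to its stop and hold it there, so that the glazed pads slide off by themselves into the steel scrap tray, then ease the plate gently back down flat. Then move the pads that stayed put off the side of the plate into the plywood keep tray. Touch no pad while the plate is raised, never touch a pad that slides, and leave the things round the stand where they are.

Things in the scene. Friction and masses are not known exactly. Their poses are not given: they have to be found in the camera images.
- stand: the tilt-test stand, fixed. Origin: on the table under the plate's centre; x points from the handle towards the scrap tray, y to the left seen along x, z up. With the plate flat, its top is 70 mm above the origin and covers x -80 to +80, y -128 to +128 mm (no rim, 6 mm thick). The hinge axis runs along y at x +80, z 64 mm
- scrap_in (a point): centre of the floor of the open steel scrap tray, which is part of the stand, beyond the hinge; axes as the stand's. Inside it is 122 (x) x 282 mm (y); the floor is 5 mm above the table, the hinge-side wall is 50, the end walls 60 and the far wall 85 mm above the table
- tilt_plate (a joint): tilt of the smooth aluminium plate (0.8 kg, freely hinged): 0 is flat on its rest, where it starts; positive is the handle edge raised; stop at 0.40 rad. It falls back if let go; lifting it by the handle takes up to about 8 N
- tilt_handle (a point): middle of the plate's handle, a round steel bar 10 mm thick and 110 mm long lying along the stand's y, held by a bent leg at each end. With the plate flat it is at x -115, y 0, z +100 mm in the stand's frame, 35 mm outside the plate's edge and 30 mm above its top. It moves and turns with the plate (z along the plate's normal)
- keep_tray: open plywood tray, fixed, 170 (x) x 136 (y) x 48 mm high, walls and floor 4 mm, axes as the stand's. Origin: centre of its underside. It stands beside the plate, on the left (stand +y) or the right (-y), 5 mm clear of the plate's side edge, its rim 22 mm below the plate's top; a closed gauge case 120 wide and 45 mm high is on the other side
- pad_a: a brake pad, 70 long (x, ears included) x 44 wide (y) x 15 mm high, 0.16 kg: dark lining (9 mm, below), steel backing (6 mm, above). Origin: centre of its underside. Starts lining down on the plate, its length along the stand's x. All four look alike; some linings grip, others are glazed, and only the tilt test tells which and how many
- pad_b: a brake pad, 70 long (x, ears included) x 44 wide (y) x 15 mm high, 0.16 kg: dark lining (9 mm, below), steel backing (6 mm, above). Origin: centre of its underside. Starts lining down on the plate, its length along the stand's x. All four look alike; some linings grip, others are glazed, and only the tilt test tells which and how many
- pad_c: a brake pad, 70 long (x, ears included) x 44 wide (y) x 15 mm high, 0.16 kg: dark lining (9 mm, below), steel backing (6 mm, above). Origin: centre of its underside. Starts lining down on the plate, its length along the stand's x. All four look alike; some linings grip, others are glazed, and only the tilt test tells which and how many
- pad_d: a brake pad, 70 long (x, ears included) x 44 wide (y) x 15 mm high, 0.16 kg: dark lining (9 mm, below), steel backing (6 mm, above). Origin: centre of its underside. Starts lining down on the plate, its length along the stand's x. All four look alike; some linings grip, others are glazed, and only the tilt test tells which and how many
- injector_1: steel injector, 22 mm diameter, 80 mm tall, standing near the stand; bystander. Origin: centre of its underside
- flange: dark steel flange, 68 mm diameter, 22 mm high, bystander. Origin: centre of its underside
- bearing: steel bearing ring, 52 mm diameter, 15 mm high, bystander. Origin: centre of its underside
- spanner: steel spanner lying on the table near the stand, bystander. Origin: middle of its underside
Not all that is in view belongs to the job. What is shaped like the pad_a but green or purple is not meant.

How it is judged:
On the way, in this order (a step that is already met when the one before it is completed fails the run):
1. the plate is held up at its stop: the glazed pads have slid into the scrap tray, the others lie on the plate (value of joint tilt_plate above 0.35 rad and x of pad_c in the frame of stand between 0.08 and 0.215 m and y of pad_c in the frame of stand between -0.145 and 0.145 m and z of each of pad_c, pad_d in the frame of stand below 0.062 m and x of pad_d in the frame of stand between 0.08 and 0.215 m and y of pad_d in the frame of stand between -0.145 and 0.145 m and z of each of pad_a, pad_b in the frame of stand above 0.062 m and x of each of pad_a, pad_b in the frame of stand below 0.08 m and y of pad_a in the frame of stand between -0.13 and 0.13 m and y of pad_b in the frame of stand between -0.13 and 0.13 m), for 0.4 s.
2. the plate is flat again with the pads that stayed still on it (value of joint tilt_plate below 0.04 rad and x of pad_c in the frame of stand between 0.08 and 0.215 m and y of pad_c in the frame of stand between -0.145 and 0.145 m and z of each of pad_c, pad_d in the frame of stand below 0.062 m and x of pad_d in the frame of stand between 0.08 and 0.215 m and y of pad_d in the frame of stand between -0.145 and 0.145 m and z of each of pad_a, pad_b in the frame of stand above 0.062 m and x of each of pad_a, pad_b in the frame of stand below 0.08 m and y of pad_a in the frame of stand between -0.13 and 0.13 m and y of pad_b in the frame of stand between -0.13 and 0.13 m), for 0.1 s.
At the end, for the whole second after the job is handed in: The plate is flat (under 0.04 rad), the pads that slid lie inside the scrap tray (centre within its walls, underside centre below 62 mm), and those that stayed lie inside the keep tray (centre within its walls, underside centre below 55 mm), all at rest (under 20 mm/s) (value of joint tilt_plate below 0.04 rad and x of pad_c in the frame of stand between 0.08 and 0.215 m and y of pad_c in the frame of stand between -0.145 and 0.145 m and z of each of pad_c, pad_d in the frame of stand below 0.062 m and x of pad_d in the frame of stand between 0.08 and 0.215 m and y of pad_d in the frame of stand between -0.145 and 0.145 m and x of pad_a in the frame of keep_tray between -0.085 and 0.085 m and y of pad_a in the frame of keep_tray between -0.068 and 0.068 m and z of each of pad_a, pad_b in the frame of keep_tray below 0.055 m and linear speed of each of pad_a, pad_b, pad_c, pad_d below 0.02 m/s and x of pad_b in the frame of keep_tray between -0.085 and 0.085 m and y of pad_b in the frame of keep_tray between -0.068 and 0.068 m); the robot touches nothing.
It fails at once if a pad that slides is touched by the robot (over 1 N) ((contact force between pad_c and the fingers above 1 N or contact force between pad_c and the arm above 1 N) or (contact force between pad_d and the fingers above 1 N or contact force between pad_d and the arm above 1 N)).
It fails at once if a pad is touched while the plate is raised by more than 0.08 rad (value of joint tilt_plate above 0.08 rad and ((contact force between pad_a and the fingers above 1 N or contact force between pad_a and the arm above 1 N) or (contact force between pad_b and the fingers above 1 N or contact force between pad_b and the arm above 1 N))).
It fails at once if the plate is dropped (falls faster than 1.5 rad/s) (velocity of joint tilt_plate below -1.5 rad/s).
It fails at once if a bystander beside the stand is moved by more than 40 mm (distance of any of injector_1, flange, bearing, spanner from where it was at the start of the episode above 0.04 m).
It also fails if it takes over 67 s, if anything falls off the work surface, if the arm or the gripper's body presses on something with over 40 N, if the wrist force passes 120 N, or if a joint passes its speed limit or range.

## Robot

A 6-joint arm with a two-finger parallel gripper is mounted at the origin on the work surface. World frame = base frame: x ahead of the robot, y to its left, z up, the work surface at z = 0. Lengths are in m, angles in rad, forces in N, time in s.
With the tool pointing down it reaches from about 0.3 to 1 m from the base axis. Payload 5.1 kg.
Tool frame: the origin (TCP) lies at the very end of the fingers, on their centre line; the grasp point (between the pads) lies 19 mm behind it (pinch_z is the distance from the TCP to the grasp point, in m); x points along the fingers, y is the direction in which the jaws open and shut, and the axes are right-handed (so a half turn about x gives the same grasp; the last joint's range is limited). The gripper opens to 95 mm and grips with 3 to 60 N. Pads are 20 mm wide; open, the fingers measure 119 mm over their backs; the gripper's body (75 mm by 180 mm) begins 59 mm behind the grasp point.
Start: joints at [1.175, 0.124, 1.65, -0, 1.367, -0.083], TCP at [0.2, 0.618, 0.215] pointing down, gripper open.
Joint ranges: [-2.61, 2.61], [-1.02, 2.33], [0.03, 2.71], [-1.35, 4.49], [0.32, 2.68], [-2.91, 2.91]. Speed limits (rad/s): [2.57, 2.57, 3.14, 3.14, 3.14, 3.14].

## Interface

Orientations are given as a unit quaternion [w, x, y, z].
In Python, from plant import * gives the robot as it stands. Calls block until the motion is done:
- move_ptp(position, orientation): joint-space move of the TCP to a pose.
- move_linear(position, rotation=None, v=0.15, stop_force=None): straight line of the TCP; rotation=None keeps the orientation; v is the mean speed in m/s. With stop_force (N) it stops when the force on the tool has changed by that much, and returns True; else False.
- move_joints(angles): joint-space move.
- open_jaws() and clamp(): open the fingers fully, or close them until they stop; the grip force is fixed at half the most.
- dwell(seconds).
- solve_ik(position, orientation): joint angles nearest the present ones, or None.
- sense(): the state.
- snapshot(name): name is "scene" or "top" or "wrist"; returns (picture, depth): 400x640x3 uint8, red, green, blue; 400x640 float32, m along the optical axis (not along the pixel's ray), 0 where there is no reading.
- camera_model(name): a dict with "fx", "fy", "cx", "cy" (pixels), "R" (3x3) and "t" (3): a world point X has camera coordinates R X + t; the wrist camera has in their place "mount" (4x4, takes a point from camera to tool coordinates, whose origin is the TCP and whose axes are the tool frame's). Camera axes: x right, y down, z forward; pixel columns grow to the right and rows downward; lengths in m; the calibration is good to about 2 mm. The wrist camera is an equidistant fisheye: a pixel r from the principal point sees the ray r / f radians off the axis. A picture is of the moment at which its call begins: read the wrist's pose just before it. camera_model takes no time and is no camera call.
A pose or a line that the arm cannot do raises PlanningError and nothing moves.
- finish_job(): hands the job in, once; it reports no verdict.
Trained networks look in the newest picture that a camera, given by its name, has taken for a name from the list of things; names that differ only in an ending like _2 or _b are one class to them, and where a whole thing is asked for, a point or a joint stands for the part that bears it (a point fixed in the world has none). Each returns a list of dicts, best first, with "p" (0 to 1); they miss things now and then, are a little off and sometimes report something else, mostly with a low value. They report only what shows in the picture. A call takes as long as a camera call. They do not tell look-alikes from the thing itself.
- silhouettes(camera, name): "mask" (400x640 bool, what is visible of it) and "box" ([left, top, width, height] in pixels, round what is visible of it).
The state is a dict: "time_s": time; "joint_pos": joint angles; "dq": joint speeds; "tau": joint torques, N m; "position": TCP position; "orientation": TCP orientation; "ft_force": force on the tool from outside, world axes, zero at the start; "ft_torque": the same for the moment, N m; "gripper_width": finger opening in m.
Only numpy, scipy, OpenCV 4.12 (cv2) and the standard library are available. Lean on these libraries where they do the work, as an engineer would, in place of code of your own. Each camera call takes 0.05 s, during which the arm holds its last target. There are 200 camera calls.

## Working session

There is one attempt and no reset: what is moved stays moved. The work goes in short steps, each a Python script; the robot and the scene stay as the last script left them, time stands still between calls to the robot, and variables do not carry over. Pictures are saved under pics/ and viewed, about 8 in all and at most 12, crops included, and the job is handed in when it is done.

```bash
mkdir -p pics; ls; cat > h.py <<'E'
from plant import *
import numpy as np, cv2
def snap(n,f=None):
    s=sense(); im,d=snapshot(n)
    if f: cv2.imwrite('pics/'+f,im[:,:,::-1])
    return s,im,d
def world(n,d,us,vs):
    c=camera_model(n); z=d[vs,us]
    X=np.stack([(us-c['cx'])/c['fx']*z,(vs-c['cy'])/c['fy']*z,z],-1)
    return (X-c['t'])@np.array(c['R'])
E
python3 - <<'E'
from h import *
print(sense()['time_s'])
out=[]
for n in ('top','scene'):
    s,im,d=snap(n,n+'0.png')
    for k in ('tilt_plate','tilt_handle','keep_tray','pad_a','stand'):
        for r in silhouettes(n,k)[:6]:
            v,u=np.nonzero(r['mask']&(d>0))
            if len(u)==0: continue
            X=world(n,d,u,v)
            print(n,k,round(r['p'],2),r['box'],np.median(X,0).round(3),X.min(0).round(3),X.max(0).round(3))
    np.save(n+'0.npy',d)
print(camera_model('wrist'), sense()['orientation'],sense()['time_s'])
E
```

```text
pics
0.0
top tilt_plate 0.66 [295.4, 158.1, 100.1, 77.9] [0.574 0.047 0.071] [ 0.476 -0.084 -0.003] [0.69  0.182 0.11 ]
top tilt_handle 0.63 [297.3, 159.6, 96.5, 75.9] [0.572 0.047 0.071] [ 0.472 -0.085 -0.005] [0.689 0.183 0.11 ]
top tilt_handle 0.62 [294.9, 105.5, 109.0, 131.8] [0.7   0.043 0.053] [ 0.479 -0.11  -0.006] [0.822 0.184 0.11 ]
top keep_tray 0.76 [239.9, 155.0, 58.5, 66.2] [0.612 0.253 0.006] [ 0.521  0.176 -0.004] [0.705 0.33  0.069]
top keep_tray 0.44 [292.3, 106.8, 113.5, 126.9] [0.699 0.043 0.051] [ 0.476 -0.117 -0.005] [0.821 0.184 0.11 ]
top keep_tray 0.24 [348.2, 169.6, 16.4, 26.9] [0.61  0.016 0.086] [ 0.575 -0.006  0.069] [0.644 0.037 0.092]
top pad_a 0.92 [206.0, 184.5, 18.5, 30.2] [0.581 0.411 0.016] [ 0.544  0.388 -0.001] [0.618 0.435 0.024]
top pad_a 0.78 [419.0, 255.7, 23.4, 22.1] [ 0.385 -0.176  0.015] [ 0.354 -0.213 -0.006] [ 0.413 -0.143  0.026]
top pad_a 0.77 [372.1, 174.7, 15.4, 25.8] [ 0.602 -0.043  0.086] [ 0.566 -0.063  0.069] [ 0.634 -0.022  0.092]
top pad_a 0.77 [350.9, 259.3, 20.3, 24.0] [0.374 0.016 0.016] [ 0.34  -0.013 -0.001] [0.41  0.046 0.
[... 1206 characters left out ...]
.1, 165.5, 28.5, 15.7] [0.426 0.108 0.016] [0.395 0.08  0.001] [0.511 0.148 0.099]
scene stand 0.67 [226.2, 163.5, 176.4, 175.3] [0.7   0.039 0.04 ] [ 0.447 -0.12  -0.001] [0.825 0.184 0.108]
{'fx': 309.70691628693146, 'fy': 309.70691628693146, 'cx': 319.2034058007949, 'cy': 195.47212856864982, 'mount': array([[ 6.68978145e-05, -2.51810972e-01,  9.67776436e-01,
        -1.70962681e-01],
       [ 9.99999981e-01,  1.92801815e-04, -1.89591314e-05,
        -9.03675620e-04],
       [-1.81814937e-04,  9.67776419e-01,  2.51810980e-01,
        -6.82449933e-02],
       [ 0.00000000e+00,  0.00000000e+00,  0.00000000e+00,
         1.00000000e+00]])} [ 0.69846924  0.11016572  0.69847999 -0.11013598] 0.6
```

```bash
python3 - <<'E'
from h import *
im=cv2.imread('pics/top0.png')[90:300,190:460]
cv2.imwrite('pics/top0c.png',cv2.resize(im,None,fx=2.85,fy=2.85,interpolation=2))
d=np.load('top0.npy')
v,u=np.mgrid[90:300,190:460]; X=world('top',d,u.ravel(),v.ravel())
# handle bar points; plate top
m=(X[:,2]>.098)&(X[:,2]<.115)
print(X[m].mean(0), m.sum())
p=X[m]; print(p.min(0),p.max(0), np.polyfit(p[:,1],p[:,0],1))
m=(abs(X[:,2]-.070)<.005)&(X[:,0]>.45)&(X[:,0]<.75)&(X[:,1]<.2)&(X[:,1]>-.12)
print(cv2.minAreaRect((X[m,:2]*1000).astype(np.float32)), X[m,2].mean(), np.percentile(X[m],[1,99],axis=0))
E
```

```text
[0.48486301 0.0568117  0.10444699] 202
[ 0.47627307 -0.00245026  0.09828298] [0.5023481  0.11585994 0.10995047] [0.07653249 0.48051507]
((600.0027465820312, 35.86577606201172), (300.0731201171875, 279.289306640625), 88.64998626708984) 0.07061722407633642 [[ 0.51578329 -0.07930453  0.06582693]
 [ 0.68177221  0.17557755  0.07466308]]
```

View pics/top0c.png

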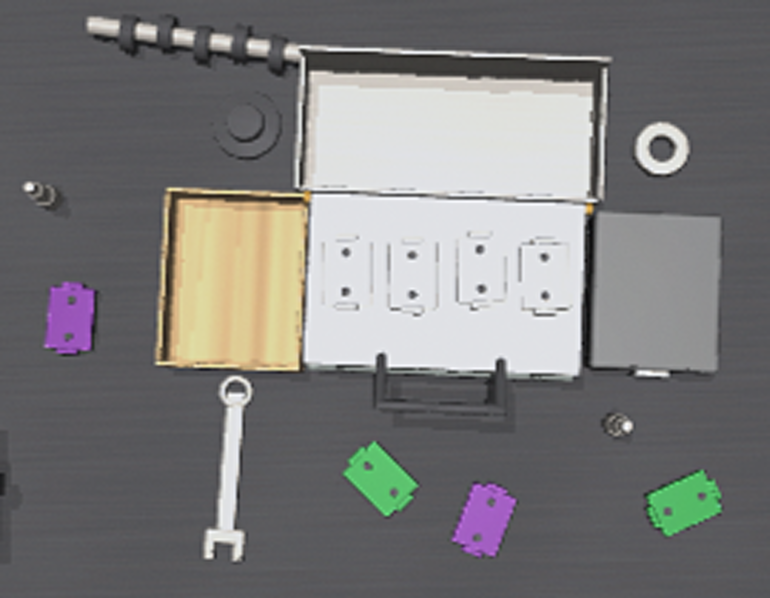

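View pics/scene0.png

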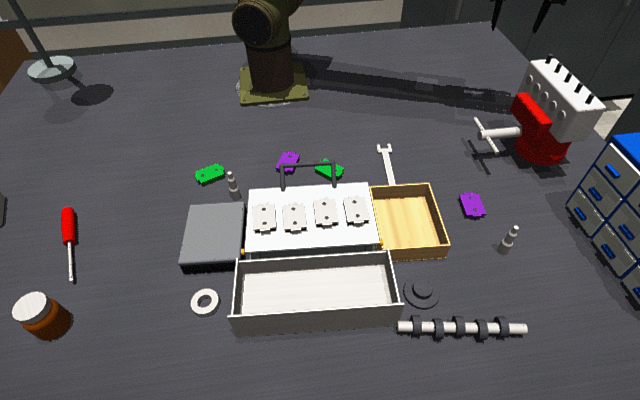

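```bash
cat >> h.py <<'E'
def ray(n,u,v,z):
    c=camera_model(n); R=np.array(c['R']); t=np.array(c['t'])
    o=-R.T@t; w=R.T@np.array([(u-c['cx'])/c['fx'],(v-c['cy'])/c['fy'],1])
    return o+w*(z-o[2])/w[2]
E
python3 - <<'E'
from h import *
P=[ray('top',190+a/2.85,90+b/2.85,.07) for a,b in ((310,193),(585,203),(581,377),(304,367))]
for p in P: print(p.round(4))
print('ctr',np.mean(P,0))
H=[ray('top',190+a/2.85,90+b/2.85,.1) for a,b in ((380,406),(502,411))]
print(H,np.mean(H,0))
# bar fit by depth: nearest-robot points at height
d=np.load('top0.npy'); v,u=np.mgrid[225:245,310:385]; X=world('top',d,u.ravel(),v.ravel())
m=(X[:,2]>.098)&(X[:,0]<.492); p=X[m]
print(m.sum(),p.min(0),p.max(0),np.polyfit(p[:,1],p[:,0],1),p.mean(0))
# keep tray rim & pads
for r in ((0.61,.14),(.606,.078),(.61,.016),(.602,-.043)):
    pass
v,u=np.mgrid[150:215,290:400]; X=world('top',d,u.ravel(),v.ravel())
m=(X[:,2]>.081)&(X[:,2]<.092)
M=np.zeros(u.size,np.uint8); M[m]=1; n,L,S,C=cv2.connectedComponentsWithStats(M.reshape(u.shape),connectivity=4)
L=L.ravel()
for i in range(1,n):
    if S[i,4]>60: print(S[i,4],X[L==i].mean(0).round(4),cv2.minAreaRect((X[L==i][:,:2]*1000).astype(np.float32)))
p=[r['mask'] for r in silhouettes('top','keep_tray')[:1]] if 0 else None
E
```

```text
[0.686  0.1707 0.07  ]
[ 0.6685 -0.0853  0.07  ]
[ 0.507  -0.0755  0.07  ]
[0.5235 0.1803 0.07  ]
ctr [0.59624859 0.04756347 0.07      ]
[array([0.48575954, 0.10997646, 0.1       ]), array([4.78192435e-01, 3.19035386e-04, 1.00000000e-01])] [0.48197599 0.05514775 0.1       ]
188 [ 0.47627307 -0.00245026  0.09828298] [0.49193528 0.11585994 0.10995047] [0.05267757 0.48127228] [0.48405057 0.05274145 0.10476284]
400 [0.6096 0.0158 0.086 ] ((609.6221923828125, 15.771207809448242), (69.2978515625, 43.681949615478516), 0.7137410044670105)
418 [0.6106 0.1391 0.086 ] ((610.5311889648438, 139.23532104492188), (42.40930938720703, 68.6425552368164), 88.7443618774414)
400 [0.6059 0.0783 0.0858] ((606.2371215820312, 79.03699493408203), (41.9534912109375, 68.96114349365234), 88.1583251953125)
404 [ 0.6004 -0.0435  0.0857] ((599.9010620117188, -43.54460144042969), (42.422996520996094, 68.13472747802734), 87.97635650634766)
```

```bash
cat >> h.py <<'E'
from scipy.spatial.transform import Rotation as Ro
C=np.array([.597,.0475,0]); YAW=-.062
def w(x,y,z): return C+Ro.from_euler('z',YAW).apply([x,y,z])
def quat(yaw,tilt=0,sg=1):
    ex=np.array([np.cos(yaw),np.sin(yaw),0]); ey=np.array([-ex[1],ex[0],0])
    x=np.array([0,0,-1.]); y=sg*ex
    R=np.stack([x,y,np.cross(x,y)],1)
    R=Ro.from_rotvec(ey*tilt).as_matrix()@R   # +tilt about y: z -> +x
    q=Ro.from_matrix(R).as_quat(); return [q[3],*q[:3]]
def handle(th,sg,back=.004,):
    # TCP pose grasping the handle at tilt th; grasp point 'back' above the bar centre along normal
    c,s=np.cos(th),np.sin(th); h=np.array([-.195*c+.036*s,.195*s+.036*c])+[.08,.064]
    n=np.array([s,c]); p=h+n*(back-.019)
    return w(p[0],0,p[1]),quat(YAW,th,sg)
def gap(): return sense()['gripper_width']
E
python3 - <<'E'
from h import *
for sg in (1,-1):
    for th in (0,.2,.4):
        p,q=handle(th,sg); print(sg,th,p.round(3),solve_ik(p,q))
E
```

```text
1 0 [0.482 0.055 0.085] [ 2.12622492e-03 -1.26068555e-01  2.12819978e+00 -4.44089210e-16
  1.13946143e+00  6.41262249e-02]
1 0.2 [0.49  0.054 0.123] [-0.0056023  -0.01361845  1.96280294  0.01137999  1.3921099   0.05325308]
1 0.4 [0.506 0.053 0.159] [-0.01209118  0.12100741  1.78886077  0.01946415  1.63126635  0.04715129]
-1 0 [0.482 0.055 0.085] None
-1 0.2 [0.49  0.054 0.123] None
-1 0.4 [0.506 0.053 0.159] None
```

```bash
python3 - <<'E'
from h import *
p,q=handle(0,1)
move_ptp(p+[0,0,.10],q)
print(move_linear(p,v=.12,stop_force=10)); clamp()
s=sense(); print(s['time_s'],s['gripper_width'],s['position'],np.round(s['ft_force'],1))
snap('scene','s1.png')
E
```

```text
False
5.1417 0.009321894688067633 [0.48377083 0.05451128 0.08515857] [ 4.8 -1.5 -3.2]
```

View pics/s1.png

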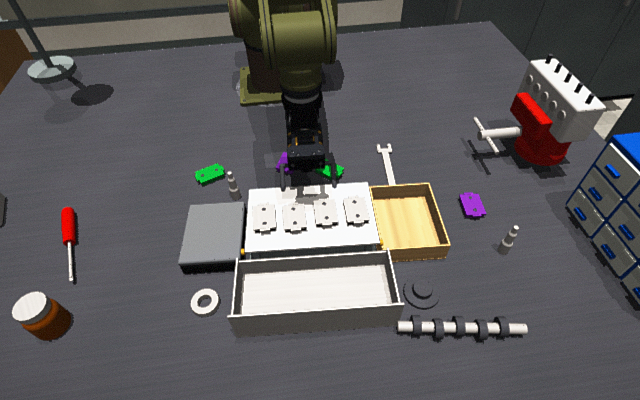

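The handle is between the fingers (9.3 mm gap). The four pads are undisturbed, around (265,217), (294,217), (327,212) and (357,209). Next I raise the plate.

```bash
sed -i 's/C=np.array(\[.597/C=np.array([.5985/' h.py; python3 - <<'E'
from h import *
for th in np.linspace(.05,.40,8):
    p,q=handle(th,1); hit=move_linear(p,q,v=.04,stop_force=35)
    s=sense(); print(round(th,2),hit,np.round(s['ft_force'],1),round(s['gripper_width'],4),round(s['time_s'],1))
    if hit: break
dwell(1.5)
s,im,d=snap('scene','s2.png'); np.save('s2.npy',d)
print(s['time_s'],s['position'],np.round(s['ft_force'],1))
cv2.imwrite('pics/s2c.png',cv2.resize(im[130:350,170:460,::-1],None,fx=2.7,fy=2.7))
E
```

```text
0.05 False [ 2.9 -0.8 -5.7] 0.0092 5.6
0.1 False [ 1.6 -1.5 -5.8] 0.009 6.0
0.15 False [ 0.  -1.3 -5.6] 0.0091 6.4
0.2 False [ 0.6 -1.8 -5. ] 0.0094 6.8
0.25 False [-0.1 -4.5 -3.5] 0.0093 7.2
0.3 False [-0.3 -5.  -3.9] 0.0094 7.5
0.35 False [-0.7 -5.3 -4.8] 0.0091 7.9
0.4 False [-1.1 -5.4 -3.8] 0.009 8.3
9.8333 [0.50707955 0.05277189 0.15910506] [-0.9 -4.7 -3.8]
```

View pics/s2c.png

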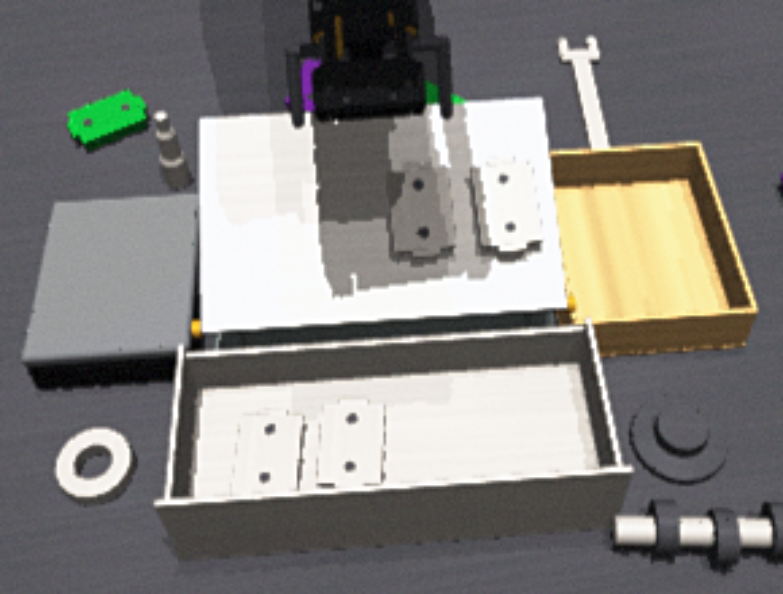

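The two pads on the right have slid into the scrap tray, at crop (270,455) and (350,445). The two next to the keep tray stayed, at (420,210) and (507,205). I'll lower the plate, release the handle, and look again.

```bash
cat >> h.py <<'E'
def pads(f=None):
    s,im,d=snap('top',f); out=[]
    v,u=np.mgrid[100:235,230:410]; X=world('top',d,u.ravel(),v.ravel())
    for lo,hi,tag in ((.080,.093,'plate'),(.012,.03,'tray')):
        m=((X[:,2]>lo)&(X[:,2]<hi)).astype(np.uint8)
        n,L,S,_=cv2.connectedComponentsWithStats(m.reshape(u.shape),connectivity=4); L=L.ravel()
        for i in range(1,n):
            if 200<S[i,4]<700:
                r=cv2.minAreaRect((X[L==i][:,:2]*1000).astype(np.float32)); out.append((tag,X[L==i].mean(0),r))
                print(tag,X[L==i].mean(0).round(4),np.round(r[0],1),np.round(r[1],1),round(r[2],1))
    return im,d,X
E
python3 - <<'E'
from h import *
for th in np.linspace(.35,0,8):
    p,q=handle(th,1); move_linear(p,q,v=.03)
p,q=handle(0,1); s=sense(); print(s['time_s'],np.round(s['ft_force'],1),s['position'],p)
dwell(.3); open_jaws(); dwell(.3)
print(np.round(sense()['ft_force'],1))
move_linear(p+[0,0,.13],v=.12)
move_ptp(w(-.115,.25,.30),q)
im,d,X=pads('t3.png'); np.save('t3.npy',d)
# keep tray rim
m=(X[:,2]>.042)&(X[:,2]<.054)&(X[:,1]>.165)&(X[:,1]<.34)&(X[:,0]<.72)&(X[:,0]>.49)
print(m.sum(),cv2.minAreaRect((X[m,:2]*1000).astype(np.float32)))
cv2.imwrite('pics/t3c.png',cv2.resize(im[90:260,220:430,::-1],None,fx=3.5,fy=3.5)); print(sense()['time_s'])
E
```

```text
13.6833 [ 0.9 -4.7 -4.2] [0.48376207 0.05458842 0.08516419] [0.48372096 0.05462543 0.085     ]
[-0.3 -0.1  0.4]
plate [0.8103 0.0331 0.0852] [810.7  32.2] [289.    6.3] 85.8
plate [0.6105 0.1391 0.086 ] [610.6 139.3] [42.3 69. ] 88.5
plate [0.6056 0.0782 0.086 ] [606.1  79.1] [41.9 68.7] 88.2
tray [ 0.743  -0.0486  0.0207] [743.2 -48.7] [43.8 71.1] 81.2
tray [0.7434 0.009  0.0208] [743.8   8.9] [43.8 70.3] 80.8
378 ((618.4683837890625, 244.41395568847656), (144.88914489746094, 186.63510131835938), 85.86334228515625)
18.025
```

View pics/t3c.png

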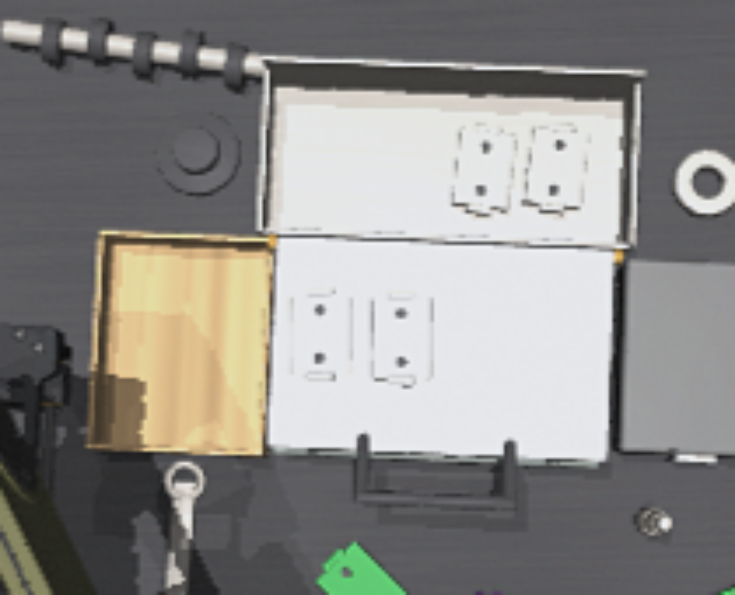

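```bash
cat >> h.py <<'E'
def pick_place(px,py,pyaw,tx,ty):
    q=quat(pyaw); g=np.array([px,py,0])
    move_ptp(g+[0,0,.17],q)
    print('down',move_linear(g+[0,0,.0735],v=.1,stop_force=6)); clamp()
    print('grip',gap()); 
    if not .055<gap()<.076: return False
    move_linear(g+[0,0,.15],v=.1); print('lifted',gap(),np.round(sense()['ft_force'],1))
    if not .055<gap()<.076: return False
    t=w(tx,ty,0); q2=quat(YAW)
    move_linear(t+[0,0,.15],q2,v=.15)
    print('set',move_linear(t+[0,0,.010],v=.08,stop_force=6),sense()['position'][2],gap())
    open_jaws(); move_linear(t+[0,0,.17],v=.15); return True
E
python3 - <<'E'
from h import *
ok=pick_place(.6105,.1392,-.026,0,.233)
print(ok,sense()['time_s'])
if ok:
    pads('t4.png'); print(sense()['time_s'])
E
```

```text
down False
grip 0.06980535742617171
lifted 0.06973234390420513 [-0.4  0.4 -0.4]
set False 0.010649328862567347 0.07003484104072563
True 26.4167
plate [0.6057 0.0782 0.086 ] [606.2  79.1] [41.9 68.7] 88.2
tray [ 0.7429 -0.0484  0.0207] [743.3 -48.5] [45.8 70.2] 78.4
tray [0.7435 0.0089 0.0208] [743.7   8.8] [43.8 69.7] 81.1
26.4667
```

```bash
python3 - <<'E'
from h import *
ok=pick_place(.606,.0786,-.031,0,.169)
print(ok)
if ok: move_ptp(w(-.20,.0,.30),quat(YAW))
im,d,X=pads('t5.png'); print(sense()['time_s'])
s,im2,_=snap('scene'); 
cv2.imwrite('pics/s5c.png',cv2.resize(im2[130:350,170:460,::-1],None,fx=2.7,fy=2.7))
E
```

```text
down False
grip 0.0695444988379096
lifted 0.06965851450366765 [ 0.4  0.1 -0.9]
set False 0.010618268107602146 0.06947896676175137
True
plate [0.8102 0.0322 0.0855] [810.8  32.4] [288.3   6.4] 85.5
tray [ 0.743  -0.0485  0.0206] [743.3 -48.8] [43.8 69.4] 81.1
tray [0.7435 0.0089 0.0208] [744.2   8.7] [43.7 70.8] 81.1
tray [0.613  0.2796 0.0198] [612.6 279.8] [44.  67.6] 85.9
tray [0.6092 0.2155 0.0197] [609.6 215.9] [44.7 70. ] 85.0
35.8917
```

View pics/s5c.png

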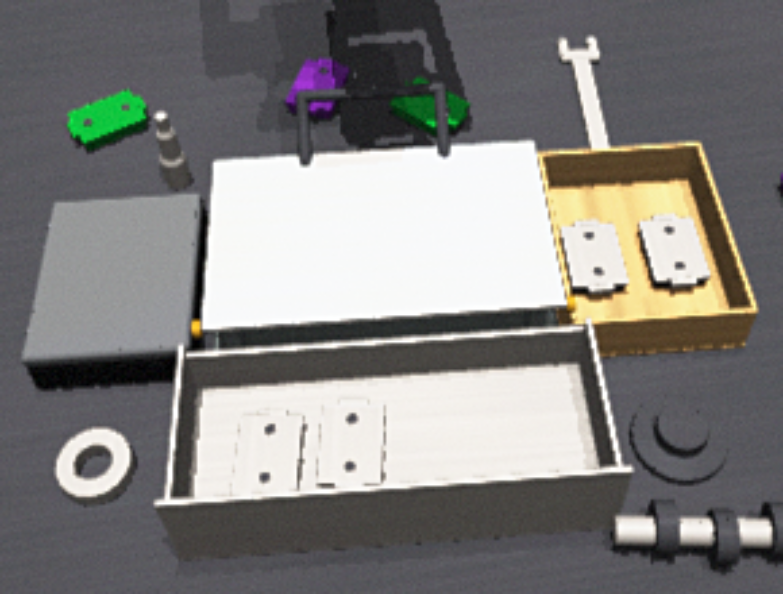

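The plate is flat and empty. Both good pads lie in the keep tray at (592,255) and (673,250), both glazed ones in the scrap tray, and nothing around the stand has moved.

```bash
python3 -c "
from h import *
finish_job(); print(sense()['time_s'])"
```

```text
the job is handed in; nothing more can be done
the job is handed in; nothing more can be done
```

The tilt test is done and the job is handed in at about 36 s of the 67 s allowed; no verdict was reported.

- **Tilt test:** I gripped the handle, raised the plate to about 0.40 rad and held it there about 1.5 s. The two pads on the right side of the plate slid into the scrap tray. I then lowered the plate gently and released it.
- **Keep tray:** I picked the two pads that stayed off the flat plate one at a time and set them in the keep tray.

**Last checks:** The final top depth image and scene picture show the plate flat and empty. Two pads lie flat in the scrap tray and two lie flat in the keep tray, with their tops at about 20 mm. By eye, the bystanders in that view had not moved.

**Not settled:**
- I never measured the plate angle directly. It comes from the handle path the arm followed and the picture taken while the plate was held up.
- The wrist force read only 0.4 to 0.9 N for a lifted pad, where about 1.6 N was expected. The 70 mm grip width and the later pictures confirm that the pads were carried.

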